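Fit the counterbalance spring to the microscope column

TASK

Refit the counterbalance spring on the dismantled microscope stand: thread it over the top of the column, tang end down, twisting it gently wherever the tang catches and never forcing it, so that the tang finds the column's keyway and then the notch in the support collar's hub, and press it firmly home on the collar. Let go, leaving the spring upright and seated all round on the collar, and do not disturb the other things on the bench.

Things in the scene. Friction and masses are not known exactly. Their poses are not given: they have to be found in the camera images.
- stand: White cast microscope stand, fixed. Origin: under the base, on the axis of its upright steel column; z up. Base 240 x 170 x 25 mm, from 55 mm behind the column (-x) to 185 mm in front (+x, where the round stage glass is).
- collar_top (a point): Centre of the flat top face of the aluminium support collar clamped round the column, 54 mm diameter: the spring's seat, 85 mm above the bench. On it stands a hub, 30 mm diameter, 6 mm high, with one notch as wide and deep as the keyway. The notch is in line with the keyway only by eye: up to 0.5 rad off, either way. A black thumbscrew is 1.57 rad anticlockwise of the notch. Axes as the stand's.
- shoulder (a point): Centre of the column's flat shoulder, 70 mm above the collar top. One keyway (6 mm wide, 6.5 mm deep, open at the shoulder) runs down the 30 mm column for 56 mm into a run-out groove, 8 mm high, where the tang can turn freely above the collar's hub. Clamped by hand, the column does not turn: its keyway faces the stand's +x only roughly, up to 0.9 rad off, and no pose reports it.
- column_top (a point): Centre of the top end of the threaded spigot that stands on the shoulder: 17 mm diameter, 16 mm high, chamfered end, 171 mm above the bench. Axes as the stand's.
- spring_center (a point): Centre, half-way up, of the steel compression spring standing upright on the bench: 75 mm long, 40 mm outside, 34 mm inside diameter, 3 mm wire, flat closed ends, 54 g; z up along its axis. Grip it across its outside, any way round, in the upper half. Yields along its axis only, 0.8 N/mm overall (stiffer where pinched). Over 20 N against the stand is forcing it; a firm push is 5 to 10 N.
- spring_tang (a point): Inner tip of the tang at the spring's lower end, 37.5 mm below and 11 mm to the +x side of the spring's centre: a radial wire, 3 mm thick, from the coil inward to 11 mm from the axis, level with the spring's underside. It clears the spigot but catches on the shoulder, and again on the hub, unless over the keyway or the notch (free within 0.1 rad, slips in from 0.2). Axes as the spring's.
- carriage: Bystander: white focusing carriage block 56 x 56 x 60 mm with black knobs on both sides, 128 mm over the knobs (along y), and a short bracket reaching 75 mm out on +x, standing on the bench. Origin at the centre of its underside.
- specimen_box: Bystander: open white box of pinned insects, 120 x 200 x 50 mm. Origin at the centre of its underside.
- drink: Bystander: orange bottle with yellow cap, 68 mm diameter, 200 mm high. Origin at the centre of its underside.
- steel_rule: Bystander: flat steel rule, 30 x 160 x 4 mm, lying on the bench. Origin at the centre of its underside.

How it is judged:
On the way, in this order (a step that is already met when the one before it is completed fails the run):
1. the spring is threaded on the column with its tang in the keyway (lower end more than 8 mm below the shoulder) (z of spring_center in the frame of stand below 0.1845 m and horizontal distance between spring_center and column_top below 0.005 m), for 0.05 s.
2. the tang is in the collar's notch and the spring is pressed home on the collar with at least 3 N (z of spring_center in the frame of stand below 0.1245 m and horizontal distance between spring_center and column_top below 0.005 m and contact force between spring and stand above 3 N), for 0.1 s.
At the end, for the whole second after the job is handed in: The spring is released and at rest round the column, seated on the support collar (its centre 122.5 mm above the bench, +2/-3 mm), centred within 4 mm and upright within 0.06 rad (z of spring_center in the frame of stand between 0.1195 and 0.1245 m and horizontal distance between spring_center and column_top below 0.004 m and angle between spring_center's own z axis and vertical below 0.06 rad and linear speed of spring below 0.02 m/s and contact force between the fingers and spring below 0.1 N); the robot touches nothing.
It fails at once if the spring is forced: more than 20 N between spring and stand (contact force between spring and stand above 20 N).
It fails at once if a bystander is moved more than 15 mm (distance of any of carriage, specimen_box, drink, steel_rule from where it was at the start of the episode above 0.015 m).
It also fails if it takes over 64 s, if anything falls off the work surface, if the arm or the gripper's body presses on something with over 40 N, if the wrist force passes 120 N, or if a joint passes its speed limit or range.

ROBOT

A 6-joint arm with a two-finger parallel gripper is mounted at the origin on the work surface. World frame = base frame: x ahead of the robot, y to its left, z up, the work surface at z = 0. Lengths are in m, angles in rad, forces in N, time in s.
With the tool pointing down it reaches from about 0.375 to 0.975 m from the base axis. Payload 3.8 kg.
Tool frame: the origin (TCP) lies midway between the tips of the shut fingers; the grasp point (between the pads) lies 19 mm behind it; z points along the fingers, y is the line along which they close (so a half turn about z gives the same grasp; the last joint's range is limited). The gripper opens to 85 mm and grips with 20 to 120 N. Pads are 22 mm wide; open, the fingers measure 114 mm over their backs; the gripper's body (76 mm by 85 mm) begins 54 mm behind the grasp point. The pads swing forward as they close: fully open they stand 13 mm farther back than shut.
Start: joints at [-1.323, 0.264, 1.604, -0, 1.274, -0.037], TCP at [0.19, -0.648, 0.231] pointing down, gripper open.
Joint ranges: [-2.63, 2.63], [-0.94, 2.18], [0.31, 2.57], [-1.31, 4.45], [0, 2.66], [-2.55, 2.55]. Speed limits (rad/s): [2.57, 2.57, 3.14, 3.14, 3.14, 3.14].

INTERFACE

Orientations are given as a rotation vector (axis times angle).
In Python, from workcell import bot gives the robot as it stands.
- The arm moves only by the tool step_arm, never from a script. Its argument "motion" is a list of rows, each a list of 5 numbers: the finger opening in cm, from 0 to 8.54, then the shift along the tool's x, y, z in cm, then the turn about the tool's z in degrees. In form: [[claw, dx, dy, dz, twist], ...]. A call has 1 to 20 rows; each row is the pose to reach, as a shift and turn from the pose commanded when the call began, along the tool's axes at that moment; what a row does not reach only later rows make up. A row lasts 1/10 s, in which the tool goes at most 50 mm and 8.59 degrees, less where a joint would pass 70% of its speed; a pose out of reach is approached as far as the arm can. A call with a gripper value outside its range is refused whole. The fingers move at their own pace and stop on an object; "force" is the grip in N (left out, the last holds). Time passes only in rows, so rows that repeat a pose let the fingers close. It gives the time, the measured TCP pose, the force, the opening and the grip force at its end, in the units of the state.
- bot.read_state(): the state, without advancing time (a new reading comes with each control period).
- bot.read_camera(name): name is "side" or "top"; returns (picture, depth): 384x512x3 uint8, red, green, blue; 384x512 float32, m along the optical axis (not along the pixel's ray), 0 where there is no reading.
- bot.calibration(name): a dict with "mtx" (3x3 intrinsics, pixels), "origin" and "orientation" of the camera in the world. Camera axes: x right, y up, looking along -z (the intrinsics and any distortion apply to the point x, -y, -z); pixel columns grow to the right and rows downward; lengths in m; the calibration is good to about 2 mm. A picture is of the moment at which its call begins. calibration takes no time and is no camera call.
- bot.finish_job(): hands the job in; it is judged then, once.
The state is a dict: "time": time; "q": joint angles; "joint_vel": joint speeds; "joint_torque": joint torques, N m; "tool_pos": TCP position; "tcp_rot": TCP orientation; "wrist_force": force on the tool from outside, world axes, zero at the start; "torque": the same for the moment, N m; "width": opening from 0.0 (shut) to 1.0 (fully open); "grip_force": force on a finger pad.
Only numpy, scipy, OpenCV 4.12 (cv2) and the standard library are available. Lean on these libraries where they do the work, as an engineer would, in place of code of your own. Each camera call takes 0.05 s, during which the arm holds its last target. There are 200 camera calls.

## Working session

There is one attempt and no reset: what is moved stays moved. The work goes in short steps, Python scripts to look and compute and a tool call to move; the robot and the scene stay as the last step left them, time stands still between calls to the robot, and variables do not carry over. Pictures are saved under pics/ and viewed, at most 10 in all, crops included, and the job is handed in when it is done.

Besides the shell and the picture viewer there is one more tool, called after "Emit:" as name(argument=value, ...) on one line, values as JSON. step_arm: Moves the arm, as the interface text tells. Its arguments: {"type":"object","properties":{"motion":{"type":"array","items":{"type":"array","items":{"type":"number"}}},"force":{"type":"number"}},"required":["motion"]}

```bash
mkdir -p pics; cat > h.py <<'E'
import numpy as np, cv2
from scipy.spatial.transform import Rotation as R
from workcell import bot
def cal(n):
    c=bot.calibration(n); o=np.array(c["orientation"],float)
    M=o if o.shape==(3,3) else (R.from_rotvec(o).as_matrix() if o.size==3 else R.from_quat(o).as_matrix())
    return np.array(c["mtx"]),np.array(c["origin"]),M
def cloud(n,d):
    K,o,M=cal(n); v,u=np.mgrid[:d.shape[0],:d.shape[1]]
    P=np.stack([(u-K[0,2])/K[0,0]*d,-(v-K[1,2])/K[1,1]*d,-d],-1)
    return P@M.T+o
def ray(n,u,v,z):
    K,o,M=cal(n); r=M@np.array([(u-K[0,2])/K[0,0],-(v-K[1,2])/K[1,1],-1])
    return o+r*(z-o[2])/r[2]
def proj(n,p):
    K,o,M=cal(n); c=M.T@(np.array(p)-o); return K[0,0]*c[0]/-c[2]+K[0,2], -K[1,1]*c[1]/-c[2]+K[1,2]
E
python3 - <<'E'
from h import *
for n in("side","top"):
    im,d=bot.read_camera(n); cv2.imwrite(f"pics/{n}0.png",im[:,:,::-1]); np.savez(f"{n}0.npz",im=im,d=d); print(n,bot.calibration(n))
print(bot.read_state())
E
```

```text
side {'mtx': array([[347.83635983,   0.        , 259.71352202],
       [  0.        , 347.83635983, 192.38087062],
       [  0.        ,   0.        ,   1.        ]]), 'origin': array([ 0.3483258 , -0.60211714,  0.85182518]), 'orientation': array([ 0.70852475, -0.13160418, -0.29236926])}
top {'mtx': array([[417.74854495,   0.        , 257.28643007],
       [  0.        , 417.74854495, 186.88496133],
       [  0.        ,   0.        ,   1.        ]]), 'origin': array([0.24640448, 0.0253948 , 1.54403596]), 'orientation': array([ 0.15696798, -0.17869625, -1.63839486])}
{'time': 0.1, 'q': array([-1.32289380e+00,  2.64690657e-01,  1.60529204e+00,  1.68965729e-05,
        1.27372265e+00, -3.69285470e-02]), 'joint_vel': array([-1.50574631e-04, -4.15503373e-03, -3.49508511e-04,  1.18861374e-03,
        4.70788560e-05,  2.24318794e-04]), 'joint_torque': array([ 2.73229552e-04, -5.16705251e+01, -3.68589914e+01, -1.68553333e-04,
        6.19393613e-03,  3.99511570e-07]), 'tool_pos': array([ 0.18948634, -0.64713385,  0.2300484 ]), 'tcp_rot': array([-3.10770701e+00, -4.45594566e-01,  3.23975373e-04]), 'wrist_force': array([-0.47600229, -0.29223171, -0.26707529]), 'torque': array([-0.03250018,  0.01554244, -0.00729575]), 'grip_force': 0.0, 'width': 0.9985909897845908}
```

View pics/side0.png

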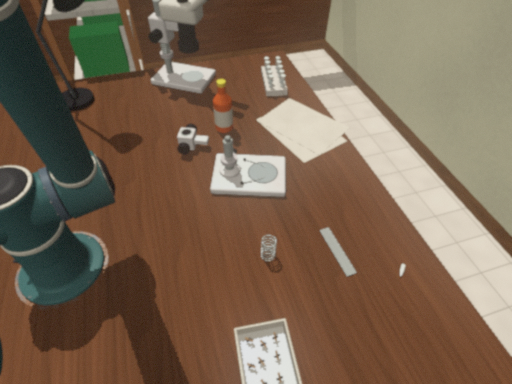

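View pics/top0.png

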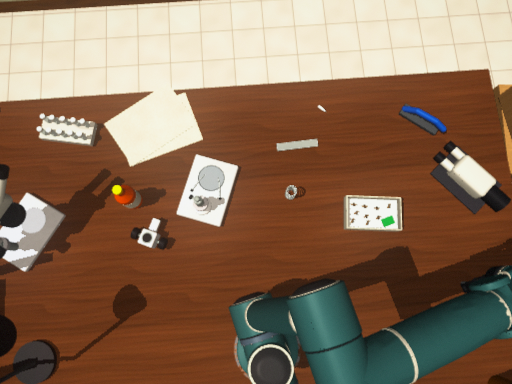

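The stand's column is at about side (228,150) / top (202,205), and the spring at side (268,248) / top (291,192). Next I'll measure both and crop them closer.

```bash
python3 - <<'E'
from h import *
S=np.load("side0.npz");T=np.load("top0.npz")
c=np.hstack([cv2.resize(S["im"][215:275,235:300],None,fx=6,fy=6,interpolation=2),cv2.resize(S["im"][130:190,200:265],None,fx=6,fy=6,interpolation=2)])
c2=np.hstack([cv2.resize(T["im"][170:215,265:330],None,fx=6,fy=6,interpolation=2),cv2.resize(T["im"][185:230,170:235],None,fx=6,fy=6,interpolation=2)])
cv2.imwrite("pics/c1.png",np.vstack([c,c2])[:,:,::-1][:600])
for n,D,b in(("side",S,(215,275,235,300)),("top",T,(175,210,272,310))):
    P=cloud(n,D["d"])[b[0]:b[1],b[2]:b[3]].reshape(-1,3)
    print(n,"bench z",np.median(P[:,2])); q=P[(P[:,2]>.066)&(P[:,2]<.09)];q2=P[(P[:,2]>.03)&(P[:,2]<.09)]
    print("spring top",len(q),q.min(0),q.max(0),(q.min(0)+q.max(0))/2, "body",q2.min(0),q2.max(0))
for n,D,b in(("side",S,(125,200,200,300)),("top",T,(150,232,170,245))):
    P=cloud(n,D["d"])[b[0]:b[1],b[2]:b[3]].reshape(-1,3)
    for lo,hi in((.01,.03),(.08,.095),(.1,.15),(.15,.16),(.162,.19)):
        q=P[(P[:,2]>lo)&(P[:,2]<hi)]; 
        if len(q): print(n,lo,len(q),q.min(0),q.max(0),np.median(q,0))
    q=P[(P[:,2]>.015)&(P[:,2]<.03)];r=cv2.minAreaRect(q[:,:2].astype(np.float32)*1000);print(r)
E
```

```text
side bench z 0.0010222297122983726
spring top 56 [ 0.52392939 -0.14916467  0.06612743] [ 0.56160575 -0.10959184  0.07701191] [ 0.54276757 -0.12937825  0.07156967] body [ 0.52194847 -0.14916467  0.03090533] [ 0.56160575 -0.10816765  0.07701191]
top bench z -0.00047060699550027785
spring top 26 [ 0.52253324 -0.14565215  0.06752513] [ 0.56086559 -0.10877714  0.07908581] [ 0.54169941 -0.12721465  0.07330547] body [ 0.52130301 -0.14639612  0.03122875] [ 0.56086559 -0.10877714  0.07908581]
side 0.01 2465 [0.43998836 0.05724308 0.01016898] [0.71691004 0.45834626 0.02999643] [0.58790701 0.15463195 0.0258042 ]
side 0.08 144 [0.49291007 0.17160019 0.08011868] [0.55213109 0.2338     0.09458626] [0.51837944 0.1904579  0.08587216]
side 0.1 114 [0.50381105 0.18252478 0.10031539] [0.53311364 0.20125951 0.14994217] [0.51589747 0.1876845  0.1256468 ]
side 0.15 46 [0.50452677 0.18339677 0.15007009] [0.53377683 0.21308561 0.15996996] [0.51599045 0.19205547 0.1545541 ]
side 0.162 27 [0.51124079 0.1894578  0.16240055] [0.52705804 0.20662748 0.17359344] [0.51899434 0.19449453 0.16927036]
((578.247802734375, 265.64801025390625), (340.0671081542969, 300.4222717285156), 69.50923919677734)
top 0.01 2397 [0.42433623 0.05857589 0.01010179] [0.7174073  0.30723121 0.02998006] [0.58513493 0.16912449 0.02416154]
top 0.08 111 [0.49351059 0.17486429 0.08009945] [0.55007814 0.23794551 0.09165095] [0.51076634 0.19524889 0.08489991]
top 0.1 29 [0.50232678 0.18544094 0.10530357] [0.52265156 0.2152851  0.14976036] [0.5071556  0.19314228 0.12742005]
top 0.15 35 [0.50334105 0.18466204 0.15008646] [0.53137087 0.2141339  0.15950909] [0.51263059 0.19890234 0.15424341]
top 0.162 22 [0.5109017  0.19202764 0.16457263] [0.52482397 0.20677352 0.17415211] [0.51803464 0.19956416 0.1682911 ]
((578.950439453125, 177.09759521484375), (170.5943145751953, 241.06356811523438), 69.66730499267578)
```

View pics/c1.png

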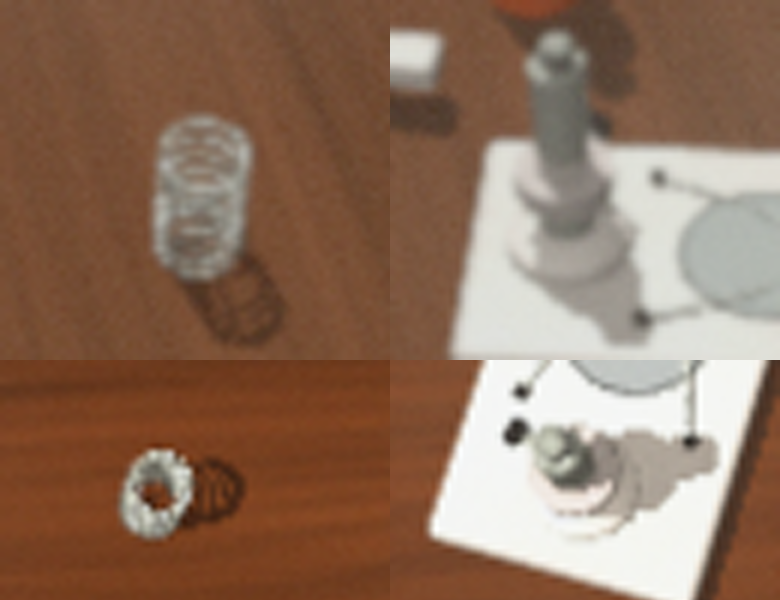

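Crops: the spring stands alone (side ≈(268,248)), and the shoulder is at top ≈(198,202). The thumbscrew is at top ≈(191,197) and side ≈(235,150). I'll average a few frames to get the keyway and tang bearings and work out the first move.

```bash
python3 - <<'E'
from h import *
A={}
for n in("side","top"):
    A[n]=np.mean([bot.read_camera(n)[0].astype(np.float32) for _ in range(10)],0)
np.savez("avg.npz",**A)
g={n:cv2.cvtColor(A[n],cv2.COLOR_RGB2GRAY) for n in A}
c=np.array([.518,.1985]); s=np.array([.542,-.128])
print("thumb",ray("top",190.8,197,.077)[:2]-c,ray("side",235,150.3,.077)[:2]-c)
def ring(n,c,r,z,hs):
    o=[]
    for h in hs:
        u,v=proj(n,[c[0]+r*np.cos(h),c[1]+r*np.sin(h),z]); o.append(int(cv2.remap(g[n],np.float32([[u]]),np.float32([[v]]),cv2.INTER_LINEAR)[0,0]))
    return o
H=np.radians(np.arange(-180,180,20)); print(np.arange(-180,180,20))
for n in A:
    for r in(.011,.0125): print("shoulder",n,r,ring(n,c,r,.155,H))
    for r in(.013,.015): print("tang",n,r,ring(n,s,r,.0015,H))
for z in(.15,.14,.13,.12): print("colside",z,ring("side",c,.0148,z,np.radians(np.arange(-100,40,10))))
cr=lambda n,u,v,w,f:cv2.resize(A[n][v-w:v+w,u-w:u+w],(f,f),interpolation=cv2.INTER_CUBIC)
im=np.vstack([np.hstack([cr("side",268,248,20,300),cr("side",230,152,20,300)]),np.hstack([cr("top",291,192,12,300),cr("top",199,203,14,300)])])
cv2.imwrite("pics/c2.png",np.clip(im,0,255)[:,:,::-1])
st=bot.read_state();M=R.from_rotvec(st["tcp_rot"]).as_matrix()
print("dxyz cm",M.T@(np.array([*s,.10])-st["tool_pos"])*100,M)
E
```

```text
thumb [0.02317448 0.03429551] [0.03252663 0.03730906]
[-180 -160 -140 -120 -100  -80  -60  -40  -20    0   20   40   60   80
  100  120  140  160]
shoulder side 0.011 [156, 151, 142, 124, 115, 111, 107, 106, 108, 117, 117, 104, 117, 123, 116, 131, 156, 163]
shoulder side 0.0125 [146, 138, 133, 120, 114, 109, 105, 104, 108, 124, 127, 112, 124, 132, 123, 134, 155, 159]
tang side 0.013 [113, 110, 113, 113, 120, 134, 137, 129, 134, 136, 128, 113, 109, 118, 116, 112, 116, 116]
tang side 0.015 [133, 119, 106, 115, 125, 125, 134, 129, 141, 146, 133, 120, 114, 133, 127, 124, 135, 132]
shoulder top 0.011 [180, 197, 163, 112, 116, 139, 153, 161, 203, 201, 191, 185, 183, 189, 186, 185, 174, 162]
shoulder top 0.0125 [185, 194, 150, 112, 117, 165, 177, 178, 227, 228, 210, 189, 187, 186, 189, 194, 187, 173]
tang top 0.013 [159, 143, 174, 147, 132, 82, 81, 77, 83, 77, 112, 123, 191, 195, 176, 176, 171, 184]
tang top 0.015 [152, 139, 152, 144, 176, 117, 95, 81, 94, 89, 118, 129, 194, 178, 171, 182, 181, 171]
colside 0.15 [108, 106, 103, 100, 97, 94, 94, 93, 93, 94, 99, 107, 120, 123]
colside 0.14 [108, 106, 103, 99, 97, 95, 95, 96, 97, 95, 94, 94, 97, 102]
colside 0.13 [108, 106, 103, 100, 97, 95, 94, 95, 94, 95, 95, 95, 96, 96]
colside 0.12 [109, 107, 104, 100, 99, 101, 99, 94, 88, 88, 90, 95, 96, 96]
dxyz cm [ 48.42015045 -39.98692138  13.13007575] [[ 9.59723142e-01  2.80947488e-01 -4.78370461e-06]
 [ 2.80947488e-01 -9.59723142e-01 -1.34422840e-05]
 [-8.36760793e-06  1.15569012e-05 -1.00000000e+00]][ WARN:0@24.845] global loadsave.cpp:1063 imwrite_ Unsupported depth image for selected encoder is fallbacked to CV_8U.
```

View pics/c2.png

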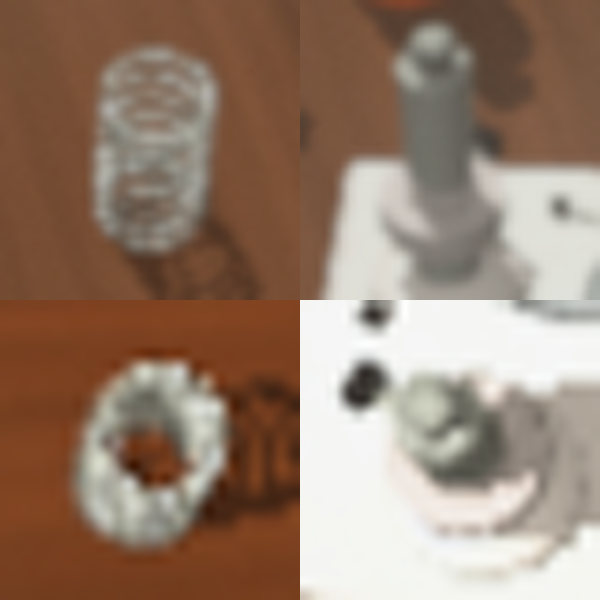

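The thumbscrew bears about +52°, so the notch bears about −38° in the world frame. The keyway must be within about −67° to −9°. The tang bearing is unclear, so I'll find it by twisting. Moving above the spring now.

Emit:
step_arm(motion=[[8.5, 48.4, -40, 11, 0], [8.5, 48.4, -40, 11, 0], [8.5, 48.4, -40, 11, 0], [8.5, 48.4, -40, 11, 0], [8.5, 48.4, -40, 11, 0], [8.5, 48.4, -40, 11, 0], [8.5, 48.4, -40, 11, 0], [8.5, 48.4, -40, 11, 0], [8.5, 48.4, -40, 11, 0], [8.5, 48.4, -40, 11, 0], [8.5, 48.4, -40, 11, 0], [8.5, 48.4, -40, 11, 0], [8.5, 48.4, -40, 11, 0], [8.5, 48.4, -40, 11, 0], [8.5, 48.4, -40, 11, 0], [8.5, 48.4, -40, 11, 0], [8.5, 48.4, -40, 11, 0]], force=20)

```text
time: 2.8
tool_pos: [0.5413, -0.1292, 0.1216]
tcp_rot: [3.11, 0.443, 0.0]
wrist_force: [-0.1, 0.1, -0.6]
width: 0.994
grip_force: 0.0
```

Emit:
step_arm(motion=[[8.5, 0.1, 0, 5, 0], [8.5, 0.1, 0, 9, 0], [8.5, 0.1, 0, 10.4, 0], [6, 0.1, 0, 10.4, 0], [4.8, 0.1, 0, 10.4, 0], [4.4, 0.1, 0, 10.4, 0], [3.8, 0.1, 0, 10.4, 0], [3.8, 0.1, 0, 10.4, 0], [3.8, 0.1, 0, 10.4, 0], [3.8, 0.1, 0, 10.4, 0]], force=20)

```text
time: 3.8
tool_pos: [0.5445, -0.1282, 0.0187]
tcp_rot: [3.108, 0.446, 0.005]
wrist_force: [2.4, -1.7, 4.8]
width: 0.451
grip_force: 19.2
```

Emit:
step_arm(motion=[[4.6, 0, 0, 0, 0], [6, 0, 0, 0, 0], [8.5, 0, 0, 0, 0], [8.5, 0, 0, 0, 0], [8.5, 0, 0, 0, 0], [8.5, 0, 0, -2, 0], [8.5, 0, 0, -2.2, -8], [8.5, 0, 0, -2.2, -16], [8.5, 0, 0, -2.2, -24], [8.5, 0, 0, -2.2, -32], [8.5, 0, 0, -2.2, -40], [8.5, 0, 0, -2.2, -48], [8.5, 0, 0, -2.2, -56], [8.5, 0, 0, -2.2, -64], [8.5, 0, 0, -2.2, -72], [8.5, 0, 0, -2.2, -80], [8.5, 0, 0, -2.2, -88], [8.5, 0, 0, -2.2, -90], [8.5, 0, 0, -2.2, -90]])

```text
time: 5.7
tool_pos: [0.5426, -0.1276, 0.0391]
tcp_rot: [-1.884, -2.514, 0.0]
wrist_force: [-0.5, 0.3, -0.1]
width: 0.995
grip_force: 0.0
```

```bash
python3 - <<'E'
from h import *
st=bot.read_state();print(st["q"],st["tool_pos"],st["wrist_force"])
im,d=bot.read_camera("side"); cv2.imwrite("pics/a.png",cv2.resize(im[190:290,210:330],None,fx=6,fy=6)[:,:,::-1])
E
```

```text
[-2.75687684e-01  2.40190217e-01  2.02236256e+00  5.24220461e-05
  8.79409740e-01 -5.60456682e-01] [ 0.5425777  -0.12759869  0.03914993] [-0.45960393  0.31182048 -0.05205134]
```

View pics/a.png

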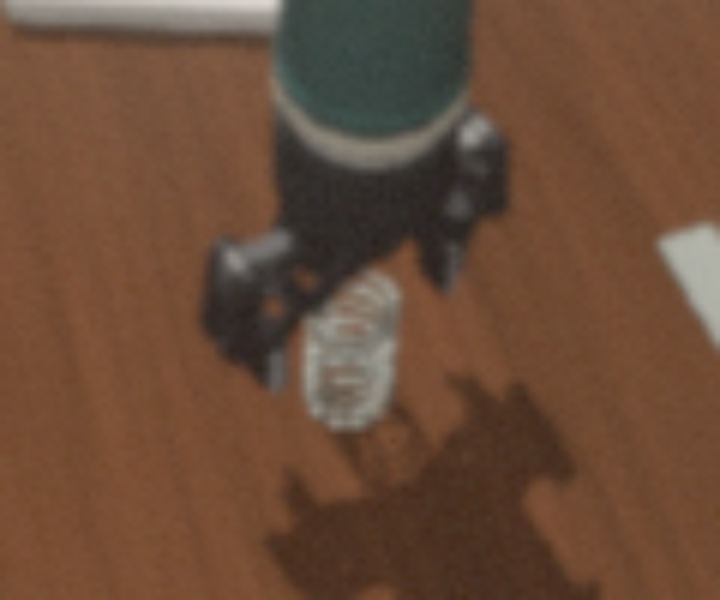

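The spring is still upright between the pads. Gripping and lifting.

Emit:
step_arm(motion=[[6, 0, 0, 0, 0], [4.8, 0, 0, 0, 0], [3.6, 0, 0, 0, 0], [3.4, 0, 0, 0, 0], [3.4, 0, 0, 0, 0], [3.4, 0, 0, 0, 0], [3.4, 0, 0, 0, 0], [3.4, 0, 0, -1, 0], [3.4, 0, 0, -5, 0], [3.4, 0, 0, -10, 0], [3.4, 0, 0, -15, 0], [3.4, 0, 0, -18, 0], [3.4, 0, 0, -18, 0], [3.4, 0, 0, -18, 0]], force=40)

```text
time: 7.15
tool_pos: [0.5432, -0.1278, 0.2207]
tcp_rot: [1.882, 2.512, 0.001]
wrist_force: [-0.1, 1.4, -1.0]
width: 0.446
grip_force: 40.3
```

```bash
python3 - <<'E'
from h import *
st=bot.read_state();print(st["q"],st["tool_pos"],st["wrist_force"],st["tcp_rot"],st["width"])
for n in("side","top"):
    im,d=bot.read_camera(n); u,v=map(int,proj(n,[.542,-.128,.2])); cv2.imwrite(f"pics/b{n}.png",cv2.resize(im[v-40:v+40,u-40:u+40],None,fx=7,fy=7,interpolation=2)[:,:,::-1])
    P=cloud(n,d)[v-25:v+25,u-25:u+25].reshape(-1,3)
    for lo in(.165,.175,.185,.195,.205): 
        q=P[(P[:,2]>lo)&(P[:,2]<lo+.01)&(np.hypot(P[:,0]-.542,P[:,1]+.128)<.03)]
        if len(q):print(n,lo,len(q),q.min(0),q.max(0))
M=R.from_rotvec(st["tcp_rot"]).as_matrix(); print(M.T@(np.array([.518,.1985,.26])-st["tool_pos"])*100)
E
```

```text
[-2.75659646e-01  4.86497426e-02  1.87080870e+00 -2.75033227e-05
  1.21963788e+00 -5.60493829e-01] [ 0.54315057 -0.12776843  0.22074256] [-0.08324818  1.44173198 -0.99810649] [1.88223385e+00 2.51239067e+00 1.36927797e-03] 0.44630439776342645
side 0.175 26 [ 0.52438878 -0.14696636  0.18068863] [ 0.56026542 -0.10892906  0.18499249]
side 0.185 35 [ 0.52365465 -0.14853327  0.18504491] [ 0.56152492 -0.11132725  0.1947636 ]
side 0.195 29 [ 0.52542083 -0.14848116  0.19532438] [ 0.56135934 -0.11069722  0.20390261]
side 0.205 30 [ 0.52426098 -0.14874722  0.20515867] [ 0.56038643 -0.11133762  0.21474321]
top 0.175 6 [ 0.52210033 -0.1298026   0.17698952] [ 0.53409189 -0.11060708  0.18455933]
top 0.185 6 [ 0.5240327  -0.12557878  0.18575706] [ 0.53925199 -0.11008621  0.18835631]
top 0.195 6 [ 0.52534867 -0.12141465  0.19850199] [ 0.54951856 -0.10900663  0.20329844]
top 0.205 7 [ 0.52346214 -0.12376776  0.20631389] [ 0.54307595 -0.10850174  0.21440486]
[32.01359868  6.76294631 -3.95473489]
```

View pics/bside.png

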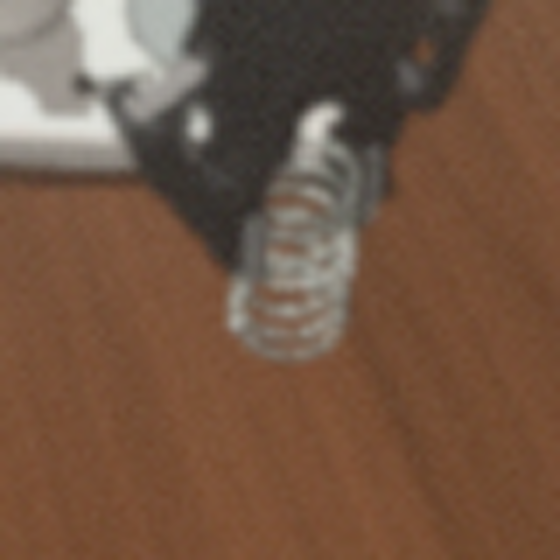

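Held upright, with its underside at about z = 0.181. Using the robot position to correct the camera bias, the column is at about (0.519, 0.199). Carrying over and lowering round the spigot.

Emit:
step_arm(motion=[[3.4, 0, 0, -3, 0], [3.4, 5, 1.0, -3, 0], [3.4, 32, 6.9, -3, 0], [3.4, 32, 6.9, -3, 0], [3.4, 32, 6.9, -3, 0], [3.4, 32, 6.9, -3, 0], [3.4, 32, 6.9, -3, 0], [3.4, 32, 6.9, -3, 0], [3.4, 32, 6.9, -3, 0], [3.4, 32, 6.9, -3, 0], [3.4, 32, 6.9, -3, 0], [3.4, 32, 6.9, -3, 0], [3.4, 32, 6.9, -1, 0], [3.4, 32, 6.9, 0.5, 0], [3.4, 32, 6.9, 1.5, 0], [3.4, 32, 6.9, 2.1, 0], [3.4, 32, 6.9, 2.1, 0], [3.4, 32, 6.9, 2.1, 0]])

```text
time: 9.05
tool_pos: [0.5193, 0.1989, 0.1986]
tcp_rot: [1.884, 2.514, 0.0]
wrist_force: [-0.1, 0.2, 0.5]
width: 0.443
grip_force: 40.4
```

```bash
python3 - <<'E'
from h import *
st=bot.read_state();print(st["q"],st["tool_pos"],st["wrist_force"],st["tcp_rot"],st["width"])
im,d=bot.read_camera("side"); cv2.imwrite(f"pics/cside.png",cv2.resize(im[110:190,190:270],None,fx=7,fy=7,interpolation=2)[:,:,::-1])
P=cloud("side",d)[110:190,190:270].reshape(-1,3)
for lo in(.155,.165,.175,.185):
    q=P[(P[:,2]>lo)&(P[:,2]<lo+.01)&(np.hypot(P[:,0]-.519,P[:,1]-.199)<.03)]
    if len(q):print(lo,len(q),q.min(0),q.max(0))
E
```

```text
[3.20920730e-01 6.29432504e-02 1.89775237e+00 1.26434408e-05
 1.18052589e+00 3.62175361e-02] [0.51929078 0.1988622  0.19858126] [-0.05988669  0.24376692  0.50209886] [1.88369788e+00 2.51396441e+00 4.89341546e-04] 0.44282431123987637
0.155 39 [0.50040491 0.18001834 0.15529461] [0.53820073 0.2165338  0.16482085]
0.165 37 [0.50078047 0.17788295 0.16569507] [0.53488061 0.21642482 0.17471404]
0.175 15 [0.50271264 0.18011005 0.17518214] [0.5362676  0.21720172 0.18488629]
0.185 24 [0.49982984 0.17732306 0.18505597] [0.5375321  0.21740405 0.19491176]
```

View pics/cside.png

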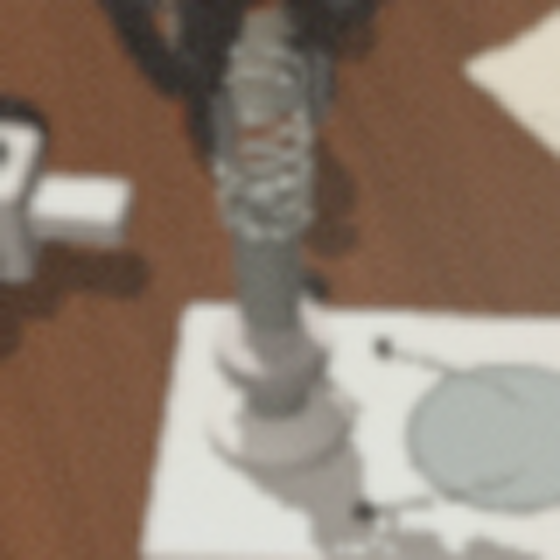

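The spring is centred over the spigot with its underside just above the shoulder. Lowering to touch.

Emit:
step_arm(motion=[[3.4, 0, 0, 0.2, 0], [3.4, 0, 0, 0.4, 0], [3.4, 0, 0, 0.5, 0], [3.4, 0, 0, 0.6, 0], [3.4, 0, 0, 0.6, 0]])

```text
time: 9.6
tool_pos: [0.5194, 0.199, 0.1927]
tcp_rot: [1.883, 2.514, 0.001]
wrist_force: [0.3, 0.0, 2.3]
width: 0.447
grip_force: 40.5
```

```bash
python3 - <<'E'
from h import *
s=np.array([.5432,-.1278])
for v in(165,175,185,195):print(v,(ray("side",248+150*40/300,228+v*40/300,.0015)[:2]-s-[-.0004,-.0014])*1000)
print(proj("side",[*s,0]),proj("top",[*s,0]))
g=cv2.cvtColor(np.load("avg.npz")["top"],cv2.COLOR_RGB2GRAY);u,v=map(round,proj("top",[*s,0]));print(u,v);print(g[v-8:v+9,u-9:u+10].astype(int))
for h in range(0,360,30):print(h,np.round(proj("top",[s[0]+.014*np.cos(np.radians(h)),s[1]+.014*np.sin(np.radians(h)),0])-np.array([u-9,v-8]),1),end=" ")
E
```

```text
165 [ 6.36210285 14.82730884]
175 [ 4.94851239 10.68592313]
185 [3.54314416 6.56862601]
195 [2.14592661 2.47520791]
(np.float64(267.51588747422574), np.float64(254.75714070807632)) (np.float64(289.54391524292265), np.float64(193.34626107677883))
290 193
[[ 78  78  78  78  76  77  77  82 132 196 166 172 183  74  77  77  77  78
   77]
 [ 79  79  78  78  78  78 100 152 148 178 157 182 185 105 146  77  77  73
   59]
 [ 78  78  77  78  76  95 145 153 133 109 115 165 166 159 145  83  57  58
   58]
 [ 74  74  74  74  73 107 173 128 109 107 108 136 178 215 211 187  60  51
   72]
 [ 75  75  75  75  85 131 178 148 111 106 114 109 149 200 194 163  75  66
   63]
 [ 79  79  80  79 110 173 146 117  81  77  96  86 121 191 208 153  71  62
   65]
 [ 81  81  81  80 113 178 113 124  70  71  78  72 102 182 175 157  74  53
   71]
 [ 83  82  81  86 130 197 183  97  61  61  65  71  89 175 174 187  59  54
   74]
 [ 81  80  79  84 132 202 196 131  45  51  72  77  80 136 190 150  66  56
   76]
 [ 80  80  80  91 136 180 171 172 177  57  71  66 130 207 170  66  60  55
   77]
 [ 82  81  81  91 135 178 167 180 199 149 147 181 137 182 106  46  46  50
   59]
 [ 83  82  82  84 117 185 184 164 208 186 146 180 134 118  45  46  45  45
   46]
 [ 82  82  81  81  91 148 195 164 187 157 139 135 152  85  46  46  50  69
   70]
 [ 78  78  77  78  78  96 144 139 163 146 151 128 108  70  69  69  71  80
   79]
 [ 76  76  76  77  77  78  83  91 117 111 108 100  71  79  78  79  79  78
   78]
 [ 76  76  76  76  76  76  77  75  73  74  71  77  77  77  77  77  78  77
   75]
 [ 75  76  76  76  75  75  75  75  75  75  75  75  76  76  75  75  74  75
   74]]
0 [8.2 4.7] 30 [6.4 5.3] 60 [5.2 6.8] 90 [4.8 8.6] 120 [ 5.5 10.4] 150 [ 7.  11.6] 180 [ 8.9 12. ] 210 [10.7 11.4] 240 [11.9  9.9] 270 [12.2  8.1] 300 [11.6  6.3] 330 [10.1  5.1]
```

A radial streak in the side view suggests the tang bears about +68°. The keyway should then be about 106° clockwise of it. I'll turn 64° clear of the shoulder and then touch down again.

Emit:
step_arm(motion=[[3.4, 0, 0, -0.4, 0], [3.4, 0, 0, -0.4, 8], [3.4, 0, 0, -0.4, 16], [3.4, 0, 0, -0.4, 24], [3.4, 0, 0, -0.4, 32], [3.4, 0, 0, -0.4, 40], [3.4, 0, 0, -0.4, 48], [3.4, 0, 0, -0.4, 56], [3.4, 0, 0, -0.4, 64], [3.4, 0, 0, -0.4, 64], [3.4, 0, 0, -0.2, 64], [3.4, 0, 0, 0, 64], [3.4, 0, 0, 0.05, 64], [3.4, 0, 0, 0.05, 64]])

```text
time: 11.0
tool_pos: [0.5192, 0.1989, 0.1921]
tcp_rot: [-2.929, -1.135, -0.001]
wrist_force: [-0.9, 0.2, 1.9]
width: 0.445
grip_force: 40.5
```

Emit:
step_arm(motion=[[3.4, 0, 0, 0.05, 4], [3.4, 0, 0, 0.05, 8], [3.4, 0, 0, 0.05, 12], [3.4, 0, 0, 0.05, 15], [3.4, 0, 0, 0.05, 15]])

```text
time: 11.5
tool_pos: [0.5201, 0.1994, 0.1922]
tcp_rot: [-3.052, -0.742, -0.004]
wrist_force: [1.3, 1.8, 2.8]
width: 0.447
grip_force: 40.6
```

Emit:
step_arm(motion=[[3.4, 0, 0, 0, 4], [3.4, 0, 0, 0, 8], [3.4, 0, 0, 0, 12], [3.4, 0, 0, 0, 15], [3.4, 0, 0, 0, 15]])

```text
time: 12.0
tool_pos: [0.5199, 0.1991, 0.192]
tcp_rot: [-3.123, -0.339, -0.003]
wrist_force: [2.4, 1.3, 1.9]
width: 0.449
grip_force: 40.6
```

Emit:
step_arm(motion=[[3.4, 0, 0, 0.05, 4], [3.4, 0, 0, 0.05, 8], [3.4, 0, 0, 0.05, 12], [3.4, 0, 0, 0.05, 15], [3.4, 0, 0, 0.05, 15]])

```text
time: 12.5
tool_pos: [0.5199, 0.1989, 0.1915]
tcp_rot: [-3.14, 0.07, -0.003]
wrist_force: [2.3, 0.7, 2.5]
width: 0.445
grip_force: 40.7
```

Emit:
step_arm(motion=[[3.4, 0, 0, 0, 4], [3.4, 0, 0, 0, 8], [3.4, 0, 0, 0, 12], [3.4, 0, 0, 0, 15], [3.4, 0, 0, 0, 15]])

```text
time: 13.0
tool_pos: [0.5196, 0.1987, 0.1912]
tcp_rot: [-3.105, 0.479, -0.002]
wrist_force: [2.0, 0.8, 4.1]
width: 0.447
grip_force: 40.7
```

Emit:
step_arm(motion=[[3.4, 0, 0, -0.05, 4], [3.4, 0, 0, -0.05, 8], [3.4, 0, 0, -0.05, 12], [3.4, 0, 0, -0.05, 15], [3.4, 0, 0, -0.05, 15]])

```text
time: 13.5
tool_pos: [0.5192, 0.1985, 0.1914]
tcp_rot: [3.015, -0.88, 0.001]
wrist_force: [1.6, -1.0, 3.2]
width: 0.444
grip_force: 40.7
```

```bash
python3 - <<'E'
from h import *
st=bot.read_state();print(st["q"],st["tool_pos"],st["wrist_force"],st["torque"])
E
```

```text
[ 3.20818726e-01  6.84743920e-02  1.90557397e+00 -6.73267536e-04
  1.16738244e+00  2.45964464e+00] [0.51920525 0.1985429  0.19142907] [ 1.55508572 -1.0186922   3.15017456] [-0.2257794  -0.49723861  0.02982483]
```

No slip between 64° and 139°. Returning lifted, then sweeping the untested angles the other way.

Emit:
step_arm(motion=[[3.4, 0, 0, -0.5, 0], [3.4, 0, 0, -0.5, -8.5], [3.4, 0, 0, -0.5, -17], [3.4, 0, 0, -0.5, -25.5], [3.4, 0, 0, -0.5, -34], [3.4, 0, 0, -0.5, -42.5], [3.4, 0, 0, -0.5, -51], [3.4, 0, 0, -0.5, -59.5], [3.4, 0, 0, -0.5, -68], [3.4, 0, 0, -0.3, -72], [3.4, 0, 0, -0.1, -72], [3.4, 0, 0, -0.05, -72], [3.4, 0, 0, -0.05, -76], [3.4, 0, 0, -0.05, -80], [3.4, 0, 0, -0.05, -84], [3.4, 0, 0, -0.05, -88], [3.4, 0, 0, -0.05, -92], [3.4, 0, 0, -0.05, -92]])

```text
time: 15.3
tool_pos: [0.5186, 0.1988, 0.1913]
tcp_rot: [-2.73, -1.554, 0.001]
wrist_force: [0.0, 0.4, 0.4]
width: 0.445
grip_force: 40.4
```

The force dropped to about 0, so the tang is probably in the keyway. Lowering gently to confirm.

Emit:
step_arm(motion=[[3.4, 0, 0, 0.1, 0], [3.4, 0, 0, 0.2, 0], [3.4, 0, 0, 0.3, 0], [3.4, 0, 0, 0.3, 0]])

```text
time: 15.7
tool_pos: [0.5188, 0.1988, 0.1884]
tcp_rot: [-2.73, -1.554, 0.001]
wrist_force: [-0.4, 0.5, -0.8]
width: 0.444
grip_force: 40.4
```

Emit:
step_arm(motion=[[3.4, 0, 0, 0.3, 0], [3.4, 0, 0, 0.6, 0], [3.4, 0, 0, 0.9, 0], [3.4, 0, 0, 1.2, 0], [3.4, 0, 0, 1.2, 0]])

```text
time: 16.2
tool_pos: [0.5187, 0.1988, 0.1761]
tcp_rot: [-2.73, -1.554, 0.001]
wrist_force: [0.5, -0.0, -0.4]
width: 0.444
grip_force: 40.4
```

```bash
python3 - <<'E'
from h import *
st=bot.read_state();print(st["q"],st["tool_pos"],st["wrist_force"],st["torque"])
E
```

```text
[3.21050627e-01 8.14365468e-02 1.92134622e+00 8.26242159e-05
 1.13972895e+00 8.56588842e-01] [0.51871    0.19876832 0.17607781] [ 0.47736652 -0.02716444 -0.35651191] [ 0.07996408 -0.03122043 -0.00639327]
```

Emit:
step_arm(motion=[[3.4, 0, 0, 0.4, 0], [3.4, 0, 0, 0.8, 0], [3.4, 0, 0, 1.2, 0], [3.4, 0, 0, 1.6, 0], [3.4, 0, 0, 2, 0], [3.4, 0, 0, 2.4, 0], [3.4, 0, 0, 2.8, 0], [3.4, 0, 0, 3.2, 0], [3.4, 0, 0, 3.6, 0], [3.4, 0, 0, 3.6, 0]])

```text
time: 17.2
tool_pos: [0.5187, 0.1989, 0.1401]
tcp_rot: [-2.73, -1.554, 0.001]
wrist_force: [0.2, 0.7, -0.9]
width: 0.445
grip_force: 40.4
```

Emit:
step_arm(motion=[[3.4, 0, 0, 0.3, 0], [3.4, 0, 0, 0.6, 0], [3.4, 0, 0, 0.8, 0], [3.4, 0, 0, 0.9, 0], [3.4, 0, 0, 1.0, 0], [3.4, 0, 0, 1.1, 0], [3.4, 0, 0, 1.1, 0]])

```text
time: 17.9
tool_pos: [0.5191, 0.199, 0.1299]
tcp_rot: [-2.73, -1.554, -0.001]
wrist_force: [-0.0, 2.4, -0.5]
width: 0.448
grip_force: 40.4
```

Emit:
step_arm(motion=[[3.4, 0, 0, 0, 0], [3.4, 0, 0, 0.05, 0], [3.4, 0, 0, 0.1, 0], [3.4, 0, 0, 0.1, 0]])

```text
time: 18.3
tool_pos: [0.5191, 0.199, 0.129]
tcp_rot: [-2.73, -1.554, -0.001]
wrist_force: [-0.7, 2.2, 2.5]
width: 0.447
grip_force: 40.5
```

```bash
python3 - <<'E'
from h import *
st=bot.read_state();print(st["q"],st["tool_pos"],st["wrist_force"],st["torque"])
E
```

```text
[3.21139731e-01 1.27013787e-01 1.96461064e+00 1.84617863e-04
 1.04957721e+00 8.56609708e-01] [0.51914931 0.19899773 0.12902096] [-0.72953338  2.20980757  2.45414042] [0.33258276 0.14340987 0.00356786]
```

Tang is on the hub at about 3 N. Sweeping for the notch.

Emit:
step_arm(motion=[[3.4, 0, 0, 0, 4], [3.4, 0, 0, 0, 8], [3.4, 0, 0, 0, 12], [3.4, 0, 0, 0, 16], [3.4, 0, 0, 0, 16]])

```text
time: 18.8
tool_pos: [0.5187, 0.1988, 0.1283]
tcp_rot: [-2.92, -1.159, 0.001]
wrist_force: [0.7, 2.6, -1.0]
width: 0.446
grip_force: 40.4
```

Slipped again. Lowering to check that the tang is in the notch.

Emit:
step_arm(motion=[[3.4, 0, 0, 0.1, 0], [3.4, 0, 0, 0.2, 0], [3.4, 0, 0, 0.25, 0], [3.4, 0, 0, 0.25, 0]])

```text
time: 19.2
tool_pos: [0.5191, 0.1987, 0.1262]
tcp_rot: [2.919, 1.16, 0.0]
wrist_force: [-0.2, 0.8, -0.4]
width: 0.443
grip_force: 40.4
```

Emit:
step_arm(motion=[[3.4, 0, 0, 0.1, 0], [3.4, 0, 0, 0.2, 0], [3.4, 0, 0, 0.3, 0], [3.4, 0, 0, 0.4, 0], [3.4, 0, 0, 0.5, 0], [3.4, 0, 0, 0.5, 0], [3.4, 0, 0, 0.5, 0]])

```text
time: 19.9
tool_pos: [0.5192, 0.1989, 0.1216]
tcp_rot: [2.92, 1.159, 0.001]
wrist_force: [-1.2, 0.5, 3.4]
width: 0.445
grip_force: 40.6
```

Emit:
step_arm(motion=[[3.4, 0, 0, 0.1, 0], [3.4, 0, 0, 0.2, 0], [3.4, 0, 0, 0.2, 0], [3.4, 0, 0, 0.2, 0]])

```text
time: 20.3
tool_pos: [0.5192, 0.199, 0.1196]
tcp_rot: [-2.92, -1.159, -0.001]
wrist_force: [-2.1, 1.0, 6.6]
width: 0.445
grip_force: 40.8
```

Pressed home at about 7 N. Relaxing, releasing and withdrawing.

Emit:
step_arm(motion=[[3.4, 0, 0, 0, 0], [3.4, 0, 0, -0.2, 0], [3.4, 0, 0, -0.35, 0], [3.4, 0, 0, -0.4, 0], [3.4, 0, 0, -0.4, 0], [4.3, 0, 0, -0.4, 0], [5, 0, 0, -0.4, 0], [6.5, 0, 0, -0.4, 0], [8.5, 0, 0, -0.4, 0], [8.5, 0, 0, -0.4, 0], [8.5, 0, 0, -0.4, 0], [8.5, 0, 0, -0.4, 0], [8.5, 0, 0, -3, 0], [8.5, 0, 0, -7, 0], [8.5, 0, 0, -12, 0], [8.5, 0, 0, -17, 0], [8.5, 0, 0, -17, 0]])

```text
time: 22.0
tool_pos: [0.5234, 0.2003, 0.299]
tcp_rot: [2.919, 1.159, 0.025]
wrist_force: [-0.6, 0.2, -0.6]
width: 1.001
grip_force: 0.0
```

```bash
python3 - <<'E'
from h import *
st=bot.read_state();print(st["tool_pos"],st["wrist_force"],st["width"])
im,d=bot.read_camera("side"); cv2.imwrite(f"pics/d.png",cv2.resize(im[110:190,190:270],None,fx=7,fy=7,interpolation=2)[:,:,::-1])
P=cloud("side",d)[110:200,190:270].reshape(-1,3)
for lo in(.085,.1,.115,.13,.145,.16):
    q=P[(P[:,2]>lo)&(P[:,2]<lo+.015)&(np.hypot(P[:,0]-.519,P[:,1]-.199)<.03)]
    if len(q):print(lo,len(q),q.min(0),q.max(0))
E
```

```text
[0.52341755 0.20033376 0.29904956] [-0.55107189  0.20406656 -0.55388077] 1.001091073968771
0.085 83 [0.49267657 0.17036836 0.08502328] [0.54391657 0.21446389 0.09982667]
0.1 44 [0.49914514 0.17925176 0.10000105] [0.53747823 0.20586318 0.11484074]
0.115 45 [0.499821   0.17927019 0.11513121] [0.5373694  0.20763077 0.1296577 ]
0.13 48 [0.50014274 0.17818118 0.13005716] [0.53749119 0.20537924 0.14495502]
0.145 66 [0.49873452 0.17833596 0.14531135] [0.53649862 0.21624304 0.15996821]
0.16 41 [0.49907383 0.17891195 0.16009548] [0.53367801 0.21452044 0.17253281]
```

View pics/d.png

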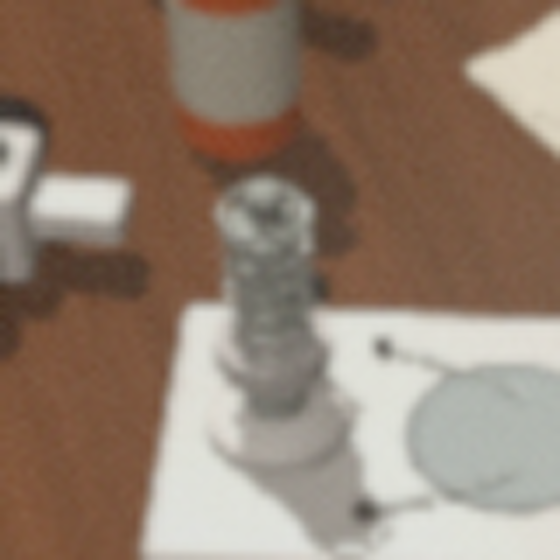

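The spring sits upright round the column, at crop (265,180–390). The top ring may be slightly high, so I'll check its height.

```bash
python3 - <<'E'
from h import *
for n in("side","top"):
    d=np.median([bot.read_camera(n)[1] for _ in range(7)],0)
    P=cloud(n,d).reshape(-1,3); r=np.hypot(P[:,0]-.519,P[:,1]-.1985)
    for a,b in((0,.008),(.016,.024)):
        z=P[(r>a)&(r<b)&(P[:,2]>.14)&(P[:,2]<.2),2]; print(n,a,len(z),np.round(np.sort(z)[-14:],4))
z=.16
for z in(.155,.16,.165):
    print(z,[np.round(proj("side",[.5192+.019*np.cos(h),.199+.019*np.sin(h),z]),1) for h in(1.2,-1.9)])
E
```

```text
side 0 33 [0.1696 0.1697 0.1698 0.1703 0.1705 0.1708 0.1709 0.1712 0.1713 0.1722
 0.1725 0.1726 0.1728 0.1728]
side 0.016 52 [0.1598 0.1599 0.1599 0.16   0.16   0.1601 0.1602 0.1602 0.1605 0.1606
 0.1607 0.1608 0.1609 0.161 ]
top 0 21 [0.1679 0.168  0.1685 0.1687 0.1689 0.1693 0.1697 0.1698 0.17   0.1703
 0.1708 0.1717 0.1729 0.1732]
top 0.016 35 [0.1584 0.1584 0.1585 0.1585 0.1588 0.1588 0.1593 0.1594 0.1594 0.1597
 0.16   0.1606 0.1606 0.1607]
0.155 [array([228.1, 136.9]), array([226.9, 145.1])]
0.16 [array([228.1, 135.6]), array([226.8, 143.8])]
0.165 [array([228. , 134.3]), array([226.7, 142.5])]
```

The spring's top is at 160 mm with the spigot at 171 mm, so it is fully seated.

```bash
python3 -c "
from workcell import bot
print(bot.finish_job())"
```

```text
the job is handed in; nothing more can be done
None
```

The spring is refitted on the column with its tang in the keyway and the collar notch, pressed home at about 7 N and released. It is upright and seated, its top at 160 mm as it should be. The job is handed in, but no verdict came back.

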